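# Shut the chest drawer, then pull the sprung strap gauge to its mark and hold

## Task

The strap gauge on the bench has to be held at its set length, but the open drawer of the little wooden chest stands in the way of its handle. Push the drawer fully home until it snaps into its catch, then pull the gauge's black handle out against its spring until its yellow pointer lines up with the red mark, and finish still holding it there without letting go. Leave the loose things on the bench where they are.

Things in the scene. Friction and masses are not known exactly. Their poses are not given: they have to be found in the camera images.
- gauge: fixed strap gauge: dark steel rail 296x52x8 mm on the bench, an aluminium tube 20 mm thick on it (axis 30 mm up, nothing above 43 mm) and a scale. Origin: on the bench below the tube's mouth. x runs along the rail into the tube; the rod pulls out along -x, roughly to the robot. y: the side with scale and red mark; the chest stands on the -y side. Rail from x = -165 to +131 mm.
- gauge_rod: rod sliding out of the tube, with an upright black handle on its end: 16 mm along the rail, 20 mm across, 20 to 92 mm above the bench. Origin: bench level, handle's middle; axes as the gauge's. At rest at gauge x = -35 mm, pulled to smaller x. A spring draws it in: 3 N at rest, 70 N/m more as it comes out (6 to 10 N at the mark). Stops 108 mm out; let go, it springs back.
- pointer (a point): tip of the yellow pointer on the handle's foot, level with the handle's middle along the rail, 27 mm to the gauge's +y side of the rod's axis, 24 mm above the bench; moves with the rod.
- mark: steel clamp block 18 x 14 x 24 mm fixed at the +y edge of the rail, with a red line on its top and a black screw. Does not move. Its axes are parallel to the gauge's; its origin lies on the rail's centre line at bench level, and x = 0 is the red mark. The rod has to come out 50 to 95 mm to reach it; it differs from run to run.
- mark_line (a point): inner end of the red line on the mark, 25 mm above the bench and 27 mm to +y from the rail's centre line.
- chest: small two-drawer wooden chest, fixed, 118 mm wide, 88 mm high, its body 98 mm deep. Origin: on the bench; its front face, with the drawers, lies 41 mm along its -x, its back 57 mm along +x. Its front faces the gauge's rail.
- chest_drawer_2 (a joint): upper drawer: 0 = home, 0.065 m = fully open (it opens along the chest's -x); starts 50 to 63 mm open. Slides freely until 11 mm from home, where a catch resists with about 3 to 4 N; past 4 mm the catch draws it home and keeps it. Drawer front 101 mm wide, 51 to 82 mm above the bench. While open, it stops the gauge's handle after about 15 mm.
- drawer_knob (a point): outermost point of the upper drawer's round brass knob, 14 mm in diameter, centre 67 mm above the bench, standing 16 mm out from the drawer's front; moves with the drawer. To shut the drawer it moves along the chest's +x.
- rivet_tin: loose round green tin, 65 mm in diameter, 30 mm high, to be left alone; origin under its middle.
- brass_buckle: loose brass buckle, 42 x 30 x 11 mm, to be left alone; origin under its middle.
- strap_splitter: big green splitting machine bolted to the bench to the right of the chest, about 0.5 m long (x) and 0.3 m wide, with an upright black flywheel, 280 mm across, at its far end; its highest parts are 0.34 m above the bench. Origin: on the bench under its middle. Does not move; pass above or round it.

How it is judged:
By the outcome, as a careful person would: the job done as asked, in the order asked, and still so for the second after the job is handed in, while the arm keeps its last pose, push and grip.
It also fails if it takes over 56 s, if anything falls off the work surface, if the arm or the gripper's body presses on something with over 40 N, if the wrist force passes 120 N, or if a joint passes its speed limit or range.

## Robot

A 7-joint arm with a two-finger parallel gripper is mounted at the origin on the work surface; the furniture and walls round the work are solid. World frame = base frame: x ahead of the robot, y to its left, z up, the work surface at z = 0. Lengths are in mm, angles in degrees, forces in N, time in s.
With the tool pointing down it reaches from about 425 to 875 mm from the base axis. Payload 4.7 kg.
Tool frame: the origin (TCP) lies at the very end of the fingers, on their centre line; the grasp point (between the pads) lies 19 mm behind it; z points along the fingers, y is the line along which they close (so a half turn about z gives the same grasp; the last joint's range is limited). The gripper opens to 87 mm and grips with 3 to 60 N. Pads are 19 mm wide; open, the fingers measure 117 mm over their backs; the gripper's body (75 mm by 190 mm) begins 51 mm behind the grasp point.
Start: joints at [-65.999, 18.392, -4.016, 83.108, 1.295, 78.541, -3.26], TCP at [256.021, 597.477, 222.587] pointing down, gripper open.
Joint ranges: [-163.93, 163.93], [-17.29, 119.83], [-79.2, 71.16], [3.27, 140.29], [-89.18, 269.18], [5.43, 117.66], [-154.24, 154.24]. Speed limits (degrees/s): [147.25, 147.25, 180, 180, 180, 180, 180].

## Interface

Orientations are given as [roll, pitch, yaw] about the fixed x, y, z axes, in that order (R = Rz(yaw) Ry(pitch) Rx(roll)).
In Python, from bench import r gives the robot as it stands.
- The arm moves only by the shell command python3 -m creep 'ROWS' [OPENING] [FORCE]. ROWS is JSON, a list of rows, each a list of 2 entries, a list of its own where there are three numbers: the shift along the tool's x, y, z normalised to -1 to 1, where 1 is 10 cm, then the turn about the tool's z normalised to -1 to 1, where 1 is 0.5 rad. In form: [[[x, y, z], roll], ...]. A call has 1 to 10 rows; each row is the pose to reach, as a shift and turn from the pose commanded when the call began, along the tool's axes at that moment; what a row does not reach only later rows make up. A row lasts 1/12 s, in which the tool goes at most 41.7 mm and 7.16 degrees, less where a joint would pass 70% of its speed; a pose out of reach is approached as far as the arm can. A call with a number of a shift or a turn outside -1 to 1 is refused whole. A call with a gripper value outside its range is refused whole. OPENING is the closure, from 0 (fully open) to 1 (shut), set as the call begins (- or left out, the last holds). The fingers move at their own pace and stop on an object; FORCE is the grip in N (left out, the last holds). Time passes only in rows, so rows that repeat a pose let the fingers close. It gives the time, the measured TCP pose, the force, the opening and the grip force at its end, in the units of the state.
- r.read_state(): the state, without advancing time (a new reading comes with each control period).
- r.snapshot(name): name is "scene" or "top" or "wrist"; returns the picture (420x560x3 uint8, blue, green, red); there is no depth.
- r.get_calibration(name): a dict with "K" (3x3 intrinsics, pixels), "extrinsics" (4x4, takes a point from world to camera coordinates). Camera axes: x right, y up, looking along -z (the intrinsics and any distortion apply to the point x, -y, -z); pixel columns grow to the right and rows downward; lengths in mm; the calibration is good to about 2 mm. A picture is of the moment at which its call begins: read the wrist's pose just before it. get_calibration takes no time and is no camera call; for the wrist camera it gives the pose at the moment of the call.
- r.job_done(): hands the job in; it is judged then, once.
The state is a dict: "time": time; "joint_pos": joint angles; "joint_velocities": joint speeds; "effort": joint torques, N m; "tcp_pos": TCP position; "ee_rot": TCP orientation; "wrist_force": force on the tool from outside, world axes, zero at the start; "wrist_torque": the same for the moment, N m; "opening": opening from 0.0 (shut) to 1.0 (fully open); "grip_force": force on a finger pad.
Only numpy, scipy, OpenCV 4.12 (cv2) and the standard library are available. Lean on these libraries where they do the work, as an engineer would, in place of code of your own. Each camera call takes 0.05 s, during which the arm holds its last target. There are 200 camera calls.

## Working session

There is one attempt and no reset: what is moved stays moved. The work goes in short steps, Python scripts to look and compute and a shell command to move; the robot and the scene stay as the last step left them, time stands still between calls to the robot, and variables do not carry over. Pictures are saved under pics/ and viewed, at most 10 in all, crops included, and the job is handed in when it is done.

```bash
mkdir -p pics; cat > h.py <<'E'
import numpy as np,cv2
from bench import r
def snap(n,f):
    im=r.snapshot(n); cv2.imwrite('pics/'+f,im); return im
def ray(n,u,v,z):
    c=r.get_calibration(n);K=np.array(c["K"]);E=np.array(c["extrinsics"])
    d=np.linalg.inv(K)@[u,v,1]; d=E[:3,:3].T@(d*[1,-1,-1]); o=-E[:3,:3].T@E[:3,3]
    return o+d*(z-o[2])/d[2]
def proj(n,p):
    c=r.get_calibration(n);K=np.array(c["K"]);E=np.array(c["extrinsics"])
    q=K@((E[:3,:3]@p+E[:3,3])*[1,-1,-1]); return q[:2]/q[2]
E
python3 - <<'E'
from h import *
snap('scene','s1.png');snap('top','t1.png')
print(r.read_state()); print(r.get_calibration('top'))
E
```

```text
{'time': 0.1, 'joint_pos': array([-65.99773895,  18.43629899,  -4.01953712,  83.16790739,
         1.29762051,  78.54015043,  -3.25799925]), 'joint_velocities': array([ 0.00548932, -0.12241875,  0.03375481, -0.12496942, -0.08350257,
       -0.05783383, -0.05687506]), 'effort': array([-4.37469535e-04, -4.92571771e+01, -4.05971417e-01, -3.13397884e+01,
       -6.40859362e-02,  3.93627130e-02,  6.72024476e-05]), 'tcp_pos': array([255.83038204, 597.00238932, 221.55463047]), 'ee_rot': array([-1.79901038e+02,  6.69316316e-03,  1.56813664e+02]), 'wrist_force': array([ 0.44782982,  0.80219788, -0.61989388]), 'wrist_torque': array([-0.0345456 ,  0.01961346,  0.01931813]), 'grip_force': 0.0, 'opening': 0.9987411521519136}
{'K': array([[383.71188728,   0.        , 274.12339642],
       [  0.        , 383.71188728, 209.23781891],
       [  0.        ,   0.        ,   1.        ]]), 'extrinsics': array([[ 2.84802191e-02, -9.99113717e-01, -3.09944700e-02,
         4.70171157e+01],
       [ 9.96980183e-01,  2.61510541e-02,  7.31206967e-02,
        -5.65355729e+02],
       [-7.22453530e-02, -3.29833658e-02,  9.96841365e-01,
        -8.89977254e+02],
       [ 0.00000000e+00,  0.00000000e+00,  0.00000000e+00,
         1.00000000e+00]])}
```

View pics/s1.png

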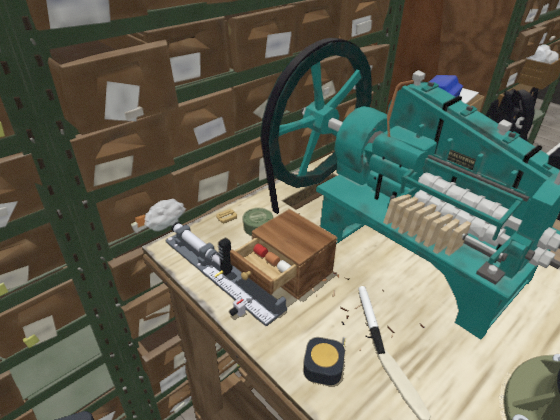

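View pics/t1.png

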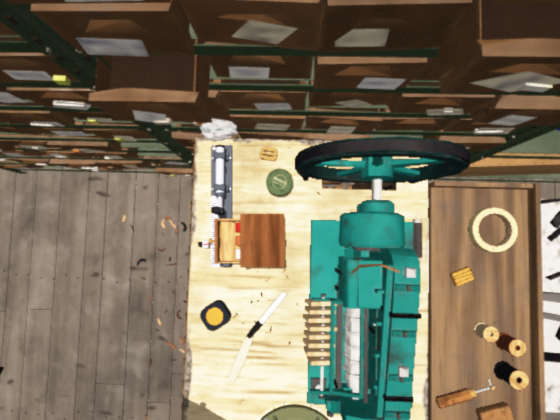

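Scene: gauge at top px (222,150–265), chest at (262,240), open drawer at (228,240), mark around (207,243). Zooming in.

```bash
python3 - <<'E'
import cv2
a=cv2.imread('pics/t1.png')[138:274,190:290]; b=cv2.imread('pics/s1.png')[200:330,155:345]
cv2.imwrite('pics/t1z.png',cv2.resize(a,None,fx=4.4,fy=4.4,interpolation=cv2.INTER_CUBIC))
cv2.imwrite('pics/s1z.png',cv2.resize(b,None,fx=4,fy=4,interpolation=cv2.INTER_CUBIC))
E
```

```text
(no output)
```

View pics/t1z.png

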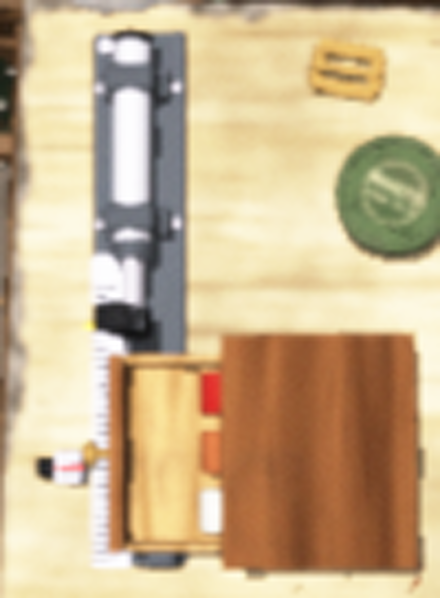

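View pics/s1z.png

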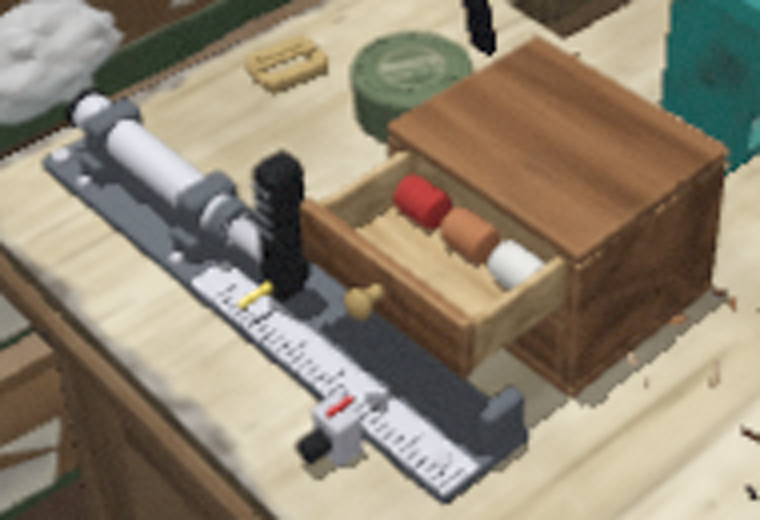

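Top zoom: rail corners (95,33),(186,33),(95,568); pointer tip (92,325); red line ~(70,467); knob tip (85,453); chest top (221,333)–(416,568). Scene zoom: red inner end (353,399), pointer tip (240,303), knob (358,303).

```bash
python3 - <<'E'
from h import *
np.set_printoptions(precision=1,suppress=True)
T=lambda u,v,z:ray('top',190+u/4.4-.5,138+v/4.4-.5,z)
S=lambda u,v,z:ray('scene',155+u/4,200+v/4,z)
for n,a in dict(rFL=(95,33,8),rFR=(186,33,8),rNL=(95,568,8),rNR=(186,566,8),ptr=(92,325,24),mark=(82,467,25),c1=(221,333,88),c2=(412,333,88),c3=(416,568,88),c4=(223,570,88),knob=(85,453,67),drwL=(108,352,82),drwN=(108,550,82),tin=(395,190,30)).items(): print(n,T(*a)[:2])
for n,a in dict(ptr=(240,303,24),mark=(353,399,25),htop=(279,160,92),rFL=(45,160,8),rNL=(445,500,8),knob=(358,303,67),c1=(388,130,88),c2=(540,38,88),c4=(575,258,88),c3=(728,155,88)).items(): print('S',n,S(*a)[:2])
E
```

```text
rFL [718.7 222.1]
rFR [719.8 171.1]
rNL [423.1 210.1]
rNR [425.7 160.4]
ptr [554.6 213.9]
mark [478. 216.]
c1 [548.3 135.9]
c2 [550.9  40.2]
c3 [434.5  35.1]
c4 [430.6 130.8]
knob [486.2 206.2]
drwL [537.5 193.6]
drwN [438.3 189.6]
tin [631.2  51.9]
S ptr [556.8 214.4]
S mark [478.6 212.7]
S htop [557.5 186.8]
S rFL [717.5 220.1]
S rNL [423.4 209.8]
S knob [487.7 200.7]
S c1 [545.3 135.8]
S c2 [549.5  37.8]
S c4 [431.6 131.1]
S c3 [432.4  35.5]
```

```bash
cat >> h.py <<'E'
from scipy.spatial.transform import Rotation as Ro
def go(t,yaw=92.2):
    s=r.read_state(); R=Ro.from_euler('xyz',s['ee_rot'],degrees=True).as_matrix()
    d=R.T@(np.array(t)-s['tcp_pos'])/100
    w=(s['ee_rot'][2]-yaw+180)%360-180
    print('shift',d.round(3),'turn',round(np.radians(w)/.5,3),'tcp',s['tcp_pos'].round(1),s['ee_rot'].round(1),'F',s['wrist_force'].round(1),'op',round(s['opening'],3),'t',s['time'])
E
python3 -m creep '[[[-0.4,-0.27,0],0.25],[[-0.7,-0.47,0],0.5],[[-1,-0.67,0],0.75],[[-1,-0.67,0],0.75]]' 1 20
python3 -c "
from h import *
go((487,232,160))"
```

```text
time: 0.43
tcp_pos: [328.9, 488.7, 222.5]
ee_rot: [-180.0, 0.3, 134.4]
wrist_force: [1.5, -0.3, -0.4]
opening: 0.781
grip_force: 0.0
shift [-2.936 -0.664  0.643] turn 1.472 tcp [328.9 488.7 222.5] [-180.     0.3  134.4] F [ 1.5 -0.3 -0.4] op 0.781 t 0.4333
```

```bash
python3 -m creep '[[[-0.35,-0.08,0],0.25],[[-0.7,-0.15,0],0.5],[[-1,-0.22,0],0.75],[[-1,-0.22,0],0.75]]'
python3 -c "
from h import *
go((487,232,160))"
```

```text
time: 0.77
tcp_pos: [382.5, 403.6, 222.6]
ee_rot: [179.9, 0.2, 113.0]
wrist_force: [2.0, -0.1, -0.8]
opening: 0.476
grip_force: 0.0
shift [-1.985  0.29   0.634] turn 0.726 tcp [382.5 403.6 222.6] [179.9   0.2 113. ] F [ 2.  -0.1 -0.8] op 0.476 t 0.7667
```

```bash
python3 -m creep '[[[-0.35,0.05,0.1],0.25],[[-0.7,0.1,0.2],0.5],[[-1,0.15,0.3],0.73],[[-1,0.15,0.3],0.73]]'
python3 -c "
from h import *
go((487,232,160))"
```

```text
time: 1.1
tcp_pos: [434.8, 317.4, 190.4]
ee_rot: [-180.0, 0.3, 92.2]
wrist_force: [-0.7, -1.2, -0.2]
opening: 0.172
grip_force: 0.0
shift [-0.872  0.49   0.309] turn -0.001 tcp [434.8 317.4 190.4] [-180.     0.3   92.2] F [-0.7 -1.2 -0.2] op 0.172 t 1.1
```

```bash
python3 -m creep '[[[-0.3,0.16,0.1],0],[[-0.6,0.33,0.3],0],[[-0.87,0.49,0.5],0],[[-0.87,0.49,0.7],0],[[-0.87,0.49,0.7],0],[[-0.87,0.49,0.7],0]]'
python3 -c "
from h import *
go((487,232,55))"
```

```text
time: 1.6
tcp_pos: [483.5, 241.2, 121.7]
ee_rot: [-179.8, 0.0, 93.0]
wrist_force: [-0.3, 0.8, 1.0]
opening: 0.007
grip_force: 0.0
shift [-0.093  0.032  0.667] turn 0.028 tcp [483.5 241.2 121.7] [-179.8    0.    93. ] F [-0.3  0.8  1. ] op 0.007 t 1.6
```

```bash
python3 -m creep '[[[0,0,0],0],[[0,0,0.2],0],[[0,0,0.4],0],[[0,0,0.6],0],[[0,0,0.64],0],[[0,0,0.64],0],[[0,0,0.64],0]]'
python3 -c "
from h import *
go((487,158.5,55));snap('scene','s2.png')
a=cv2.imread('pics/s2.png')[170:330,155:345]; cv2.imwrite('pics/s2z.png',cv2.resize(a,None,fx=3.5,fy=3.5))"
```

```text
time: 2.18
tcp_pos: [485.2, 242.1, 60.0]
ee_rot: [179.9, -0.1, 93.0]
wrist_force: [0.5, 0.2, 0.0]
opening: 0.006
grip_force: 0.0
shift [-0.836 -0.026  0.049] turn 0.029 tcp [485.2 242.1  60. ] [ 1.799e+02 -1.000e-01  9.300e+01] F [0.5 0.2 0. ] op 0.006 t 2.1833
```

View pics/s2z.png

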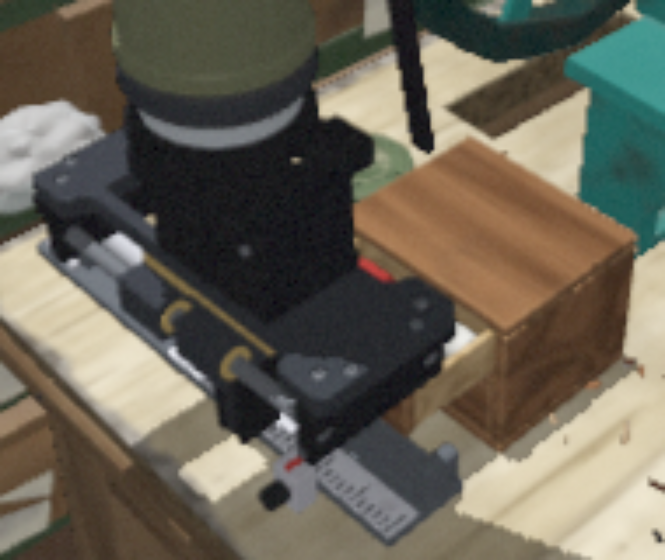

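The gripper is closed next to the knob, between the mark and the chest (crop ~ (270,410)), body clear above the bench parts. Pushing.

```bash
python3 -m creep '[[[-0.1,0,0.02],0],[[-0.2,0,0.03],0],[[-0.27,0,0.03],0],[[-0.34,0,0.03],0],[[-0.41,0,0.03],0],[[-0.48,0,0.03],0],[[-0.55,0,0.03],0],[[-0.6,0,0.03],0],[[-0.6,0,0.03],0]]'
python3 -c "
from h import *
go((487,158.5,57))"
```

```text
time: 2.98
tcp_pos: [488.0, 179.2, 55.6]
ee_rot: [180.0, 0.0, 92.8]
wrist_force: [0.0, -0.6, 0.4]
opening: 0.004
grip_force: 0.0
shift [-0.207 -0.02  -0.014] turn 0.022 tcp [488.  179.2  55.6] [180.    0.   92.8] F [ 0.  -0.6  0.4] op 0.004 t 2.9833
```

```bash
python3 -m creep '[[[-0.05,0,0],0],[[-0.08,0,0],0],[[-0.11,0,0],0],[[-0.14,0,0],0],[[-0.17,0,0],0],[[-0.2,0,0],0],[[-0.2,0,0],0]]'
python3 -c "
from h import *
go((487,158.5,57))"
```

```text
time: 3.57
tcp_pos: [488.6, 162.5, 55.6]
ee_rot: [180.0, -0.1, 93.0]
wrist_force: [-1.2, 3.8, -0.3]
opening: 0.004
grip_force: 1.5
shift [-0.039 -0.018 -0.014] turn 0.028 tcp [488.6 162.5  55.6] [ 1.8e+02 -1.0e-01  9.3e+01] F [-1.2  3.8 -0.3] op 0.004 t 3.5667
```

In the catch (3.8 N). Push on in small steps.

```bash
for i in 1 2 3; do python3 -m creep '[[[-0.02,0,0],0],[[-0.04,0,0],0],[[-0.04,0,0],0]]' | grep -E 'tcp|wrist|time'; done
```

```text
time: 3.82
tcp_pos: [488.7, 159.6, 55.7]
wrist_force: [-1.2, 8.2, -1.8]
time: 4.07
tcp_pos: [488.7, 159.5, 55.8]
wrist_force: [-0.8, 16.3, -3.5]
time: 4.32
tcp_pos: [488.7, 159.3, 55.9]
wrist_force: [-0.5, 22.6, -6.2]
```

```bash
python3 -m creep '[[[0.1,0,0],0],[[0.3,0,0],0],[[0.4,0,-0.2],0],[[0.4,0,-0.5],0],[[0.4,0,-0.9],0],[[0.4,0,-0.9],0],[[0.4,0,-0.9],0]]' 0
python3 -c "
from h import *
go((555,187.5,150));snap('wrist','w1.png');snap('scene','s3.png')
a=cv2.imread('pics/s3.png')[170:330,155:345]; b=cv2.imread('pics/w1.png')
cv2.imwrite('pics/c3.png',np.hstack([cv2.resize(a,(400,336)),cv2.resize(b,(400,336))]))"
```

```text
time: 4.9
tcp_pos: [489.5, 188.4, 148.2]
ee_rot: [179.7, -0.1, 92.9]
wrist_force: [-0.0, -0.3, -0.8]
opening: 0.447
grip_force: 0.0
shift [-0.042  0.654 -0.015] turn 0.023 tcp [489.5 188.4 148.2] [ 1.797e+02 -1.000e-01  9.290e+01] F [-0.  -0.3 -0.8] op 0.447 t 4.9
```

View pics/c3.png

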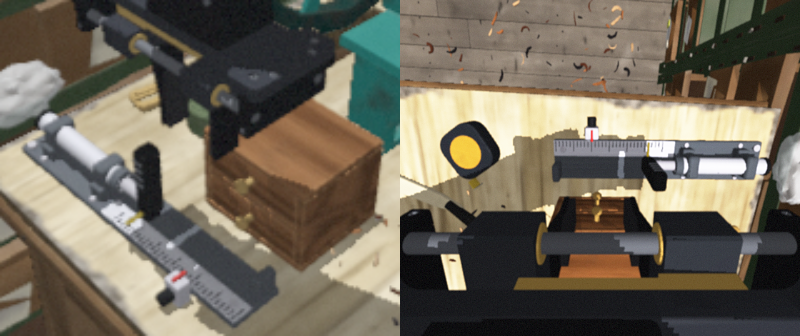

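Drawer shut flush (crop left, knobs at (243,185),(243,218)). Going over the handle.

```bash
python3 -m creep '[[[0,0.2,0],0.02],[[-0.02,0.4,0],0.02],[[-0.03,0.6,0],0.02],[[-0.03,0.67,0],0.02],[[-0.03,0.67,0],0.02],[[-0.03,0.67,0],0.02],[[-0.03,0.67,0],0.02],[[-0.03,0.67,0],0.02]]' 0
python3 -c "
from h import *
go((556,188,50));snap('wrist','w2.png')
"
```

```text
time: 5.67
tcp_pos: [553.2, 189.4, 145.3]
ee_rot: [-179.9, -0.0, 92.4]
wrist_force: [-0.4, 0.7, 0.4]
opening: 0.996
grip_force: 0.0
shift [-0.015  0.028  0.953] turn 0.007 tcp [553.2 189.4 145.3] [-179.9   -0.    92.4] F [-0.4  0.7  0.4] op 0.996 t 5.6667
```

View pics/w2.png

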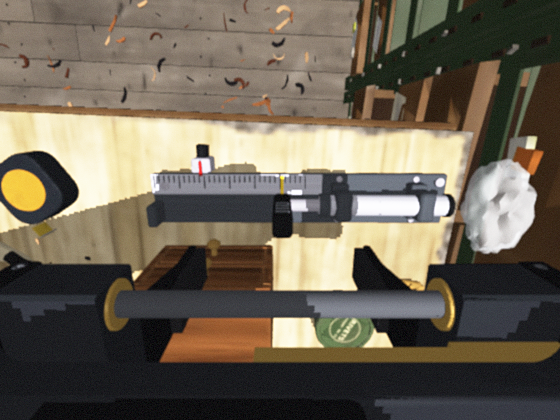

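Pointer tip at ~(282,176), red line inner end ~(201,174), handle top centre ~(283,229).

```bash
python3 -c "
from h import *
print(ray('wrist',282,176,24),ray('wrist',201,174,25),ray('wrist',283,229,92))
for p in [(556,188,92),(556,214.5,24),(478.3,212.5,25)]: print(proj('wrist',np.array(p)))
a=cv2.imread('pics/w2.png')[135:245,140:320]; cv2.imwrite('pics/w2z.png',cv2.resize(a,None,fx=4.4,fy=4.4,interpolation=cv2.INTER_CUBIC))"
python3 -m creep '[[[0,0,0.3],0],[[-0.01,0.02,0.6],0],[[-0.01,0.02,0.85],0],[[-0.01,0.02,0.95],0],[[-0.01,0.02,0.95],0],[[-0.01,0.02,0.95],0]]' 0
python3 -m creep '[[[0,0,0],0],[[0,0,0],0],[[0,0,0],0],[[0,0,0],0],[[0,0,0],0],[[0,0,0],0],[[0,0,0],0],[[0,0,0],0],[[0,0,0],0],[[0,0,0],0]]' 1 40
```

```text
[555.49471594 218.45983618  24.        ] [479.13419026 217.39673346  25.        ] [557.00712888 190.71811258  92.        ]
[281.52319194 232.27903603]
[282.34860942 180.13505315]
[200.30233229 179.08100021]
time: 6.22
tcp_pos: [556.5, 188.5, 51.1]
ee_rot: [180.0, -0.0, 92.4]
wrist_force: [0.2, 0.7, 1.1]
opening: 0.996
grip_force: 0.0
time: 7.05
tcp_pos: [556.4, 188.3, 50.5]
ee_rot: [-180.0, 0.0, 92.3]
wrist_force: [-0.3, 0.1, 0.1]
opening: 0.322
grip_force: 0.0
```

View pics/w2z.png

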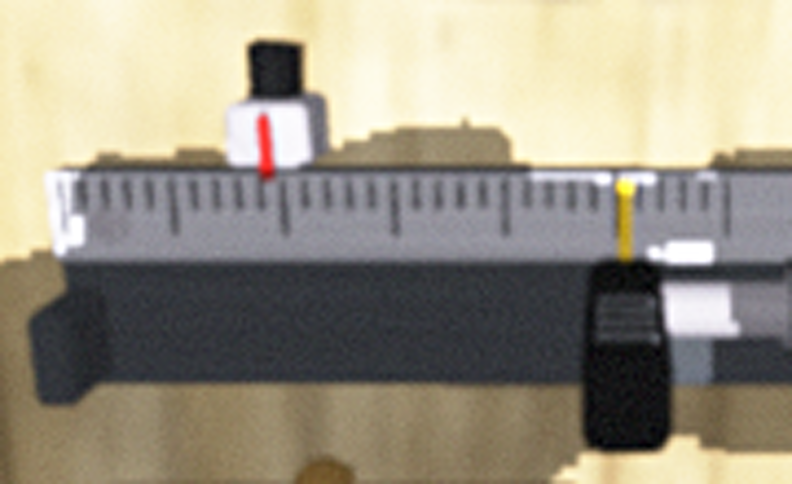

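Red line inner end (266,178), pointer tip (625,187) in the crop: about 77 mm to pull. Finish closing, then pull.

```bash
python3 -m creep '[[[0,0,0],0],[[0,0,0],0],[[0,0,0],0],[[0,0,0],0],[[0,0,0],0],[[0,0,0],0]]' 1 40
python3 -m creep '[[[0,-0.05,0],0],[[0,-0.12,0],0],[[0,-0.2,0],0],[[0,-0.28,0],0],[[0,-0.36,0],0],[[0,-0.44,0],0],[[0,-0.52,0],0],[[0,-0.6,0],0],[[0,-0.65,0],0],[[0,-0.65,0],0]]'
python3 -c "
from h import *
go((480,185,50));snap('wrist','w3.png')
a=cv2.imread('pics/w3.png'); cv2.imwrite('pics/w3z.png',cv2.resize(a[120:250,180:380],None,fx=4,fy=4,interpolation=cv2.INTER_CUBIC))"
```

```text
time: 7.55
tcp_pos: [555.6, 188.3, 50.5]
ee_rot: [-179.9, 0.0, 92.4]
wrist_force: [-6.0, -1.3, 3.9]
opening: 0.179
grip_force: 40.0
time: 8.38
tcp_pos: [491.6, 185.7, 50.5]
ee_rot: [179.8, -0.0, 92.4]
wrist_force: [6.4, 1.5, -8.1]
opening: 0.178
grip_force: 40.0
shift [-0.002 -0.116  0.005] turn 0.006 tcp [491.6 185.7  50.5] [179.8  -0.   92.4] F [ 6.4  1.5 -8.1] op 0.178 t 8.3833
```

View pics/w3z.png

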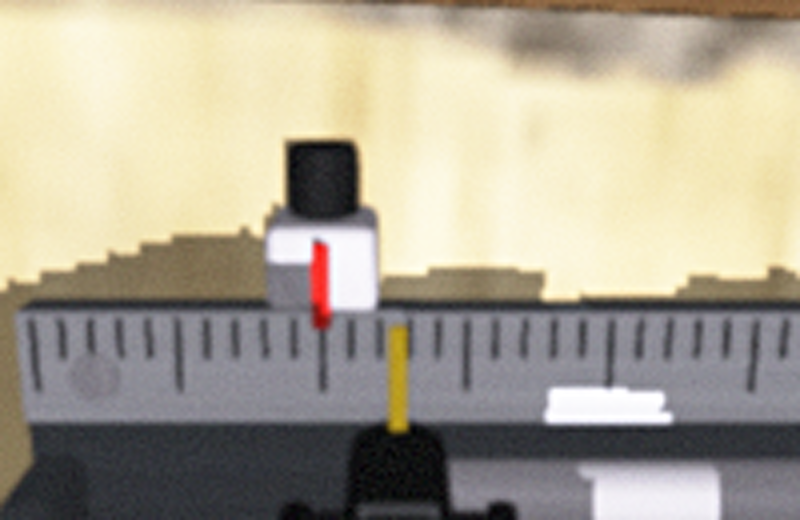

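Pointer tip (399,328), red inner end (322,326) in the crop.

```bash
python3 -c "
from h import *
p=ray('wrist',180+399/4,120+328/4,24);m=ray('wrist',180+322/4,120+326/4,25);print(p,m,(p-m)[:2]@[.9993,.038])
# rail tilt in pixels
p2=np.array(p);u=np.array([.9993,.038,0]);print(proj('wrist',p),proj('wrist',p-10*u))"
```

```text
[491.95961319 215.80009655  24.        ] [479.53876084 215.91817383  25.        ] 12.407670821774195
[279.75 202.  ] [264.31719884 201.96970508]
```

```bash
python3 -m creep '[[[0,-0.04,0],0],[[0,-0.08,0],0],[[0,-0.124,0],0],[[0,-0.124,0],0],[[0,-0.124,0],0],[[0,-0.124,0],0],[[0,-0.124,0],0],[[0,-0.124,0],0]]'
python3 -c "
from h import *
go((480,185,50));snap('wrist','w4.png')
a=cv2.imread('pics/w4.png'); b=cv2.resize(a[155:235,230:330],None,fx=8,fy=7,interpolation=cv2.INTER_CUBIC)
cv2.imwrite('pics/w4z.png',b)"
```

```text
time: 9.1
tcp_pos: [480.3, 185.3, 50.5]
ee_rot: [179.8, -0.0, 92.3]
wrist_force: [8.1, 1.6, -8.6]
opening: 0.181
grip_force: 40.0
shift [-0.002 -0.003  0.005] turn 0.005 tcp [480.3 185.3  50.5] [179.8  -0.   92.3] F [ 8.1  1.6 -8.6] op 0.181 t 9.1
```

View pics/w4z.png

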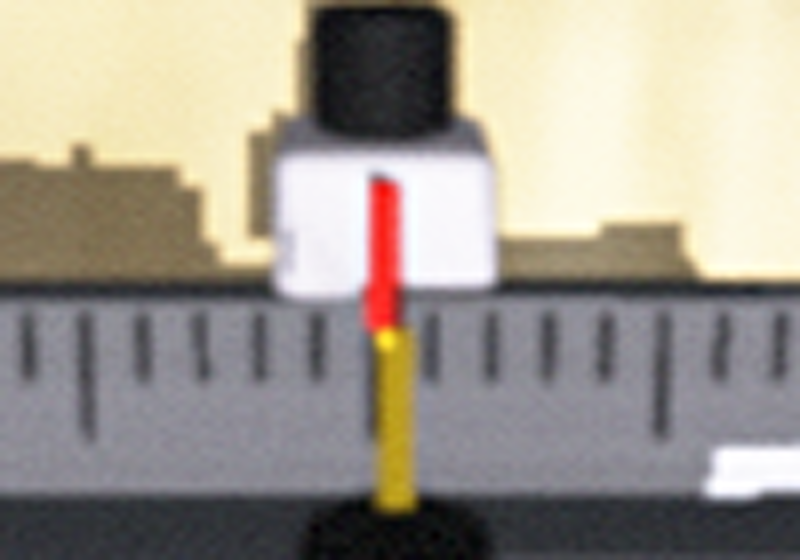

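Pointer tip (393,335) is still about 11 crop px right of the red end (381,325), ~1 mm short. Measuring by colour and nudging.

```bash
cat > m.py <<'E'
from h import *
def gap():
    s=[]
    for k in range(4):
        a=r.snapshot('wrist').astype(int)[170:240,230:330]; b,g,rd=a[...,0],a[...,1],a[...,2]
        R=(rd-np.maximum(b,g)).clip(0)*(rd-g>60)*(g<110); Y=(np.minimum(rd,g)-b).clip(0)*((np.minimum(rd,g)-b)>60)*(rd-g<70)
        X=np.arange(100)
        f=lambda W,rows:[(i+170,round(230+(W[i]@X)/W[i].sum(),2)) for i in rows if W[i].sum()>100]
        s.append((f(R,range(18,34)),f(Y,range(29,60))))
    return s
s=gap(); print(s[0]); print(s[1][1][:8])
go((480,185,50))
E
python3 m.py; python3 -m creep '[[[0,-0.009,0],0],[[0,-0.009,0],0],[[0,-0.009,0],0],[[0,-0.009,0],0],[[0,-0.009,0],0],[[0,-0.009,0],0]]'; python3 m.py
```

```text
([(188, np.float64(277.54)), (189, np.float64(277.55)), (190, np.float64(277.53)), (191, np.float64(277.54)), (192, np.float64(277.53)), (193, np.float64(277.54)), (194, np.float64(277.53)), (195, np.float64(277.5)), (196, np.float64(277.38)), (197, np.float64(277.12)), (198, np.float64(277.11)), (199, np.float64(277.36)), (200, np.float64(277.37)), (201, np.float64(277.32))], [(202, np.float64(278.83)), (203, np.float64(278.37)), (204, np.float64(278.73)), (205, np.float64(278.91)), (206, np.float64(278.97)), (207, np.float64(278.98)), (208, np.float64(278.92)), (209, np.float64(278.64)), (210, np.float64(278.63)), (211, np.float64(278.64)), (212, np.float64(278.63)), (213, np.float64(278.61)), (214, np.float64(278.63)), (215, np.float64(278.62)), (216, np.float64(278.65)), (217, np.float64(278.64)), (218, np.float64(278.69)), (219, np.float64(278.71)), (220, np.float64(278.7)), (221, np.float64(278.99)), (222, np.float64(278.7)), (223, np.float64(278.7)), (224, np.float64(278.69)), (225, np.float64(279.01)), (226, np.float64(279.05)), (227, np.float64(279.01))])
[(202, np.float64(2
[... 1160 characters left out ...]
float64(278.99)), (215, np.float64(278.7)), (216, np.float64(278.68)), (217, np.float64(278.7)), (218, np.float64(278.69)), (219, np.float64(278.69)), (220, np.float64(278.69)), (221, np.float64(278.71)), (222, np.float64(278.71)), (223, np.float64(278.7)), (224, np.float64(278.69)), (225, np.float64(279.0)), (226, np.float64(279.05)), (227, np.float64(279.39))])
[(202, np.float64(278.98)), (203, np.float64(278.69)), (204, np.float64(279.01)), (205, np.float64(279.0)), (206, np.float64(278.98)), (207, np.float64(278.71)), (208, np.float64(278.68)), (209, np.float64(278.69))]
shift [-0.003  0.005  0.005] turn 0.005 tcp [479.5 185.2  50.5] [179.8  -0.   92.3] F [ 7.7  1.6 -8. ] op 0.18 t 10.05
```

Aligned to about 0.1–0.2 px (≈0.1 mm), steady with a 40 N grip.

```bash
python3 -c "
from bench import r
print(r.job_done())"
```

```text
the job is handed in; nothing more can be done
None
```

I pushed the drawer home into its catch, then pulled the gauge handle until its pointer met the red mark (within about 0.1 mm in the wrist camera). I handed the job in still gripping it at 40 N, at about 10 s, with no verdict returned.

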